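# Press the blue label holder home behind the desk shelf's lip and hold it there

### The arm

A 6-joint arm with a two-finger parallel gripper is mounted at the origin on the work surface. World frame = base frame: x ahead of the robot, y to its left, z up, the work surface at z = 0. Lengths are in m, angles in rad, forces in N, time in s.
With the tool pointing down it reaches from about 0.3 to 0.775 m from the base axis. Payload 14.6 kg.
Tool frame: the origin (TCP) lies on the centre line of the jaws, within the pads' length; the fingertips stand 14 mm ahead of it and the grasp point (between the pads) lies 5 mm behind it; x points along the fingers, z is the direction in which the jaws open and shut, and the axes are right-handed (so a half turn about x gives the same grasp; the last joint's range is limited). The gripper opens to 94 mm and grips with 3 to 60 N. Pads are 16 mm wide; open, the fingers measure 119 mm over their backs; the gripper's body (75 mm by 177 mm) begins 78 mm behind the grasp point.
Start: joints at [-1.201, 0.3, 1.521, -0, 1.321, -0.067], TCP at [0.233, -0.498, 0.219] pointing down, gripper open.
Joint ranges: [-3.03, 3.03], [-0.79, 2.21], [0.23, 2.52], [-1.04, 4.18], [0, 3.07], [-2.55, 2.55]. Speed limits (rad/s): [2.22, 2.22, 2.57, 3.14, 3.14, 3.14].

### API

Orientations are given as [roll, pitch, yaw] about the fixed x, y, z axes, in that order (R = Rz(yaw) Ry(pitch) Rx(roll)).
In Python, from rig import state, get_image, get_calibration, finish_job gives the robot as it stands. The module is installed in compiled form; this text tells all that it offers.
- The arm moves only by the tool step_arm, never from a script. Its arguments are lists of equal length, an entry for each row: "gripper": the opening in per cent of the stroke, from 0 (shut) to 100 (fully open); "linear": the shift along the tool's x, y, z scaled (see below), a list of three; "twist": the turn about the tool's x scaled (see below). A call has 1 to 12 rows; each row is the pose to reach, as a shift and turn from the pose commanded when the call began, along the tool's axes at that moment; what a row does not reach only later rows make up. The controller multiplies each number of a shift by 1000 mm and each number of a turn by 30 degrees. A row lasts 1/8 s, in which the tool goes at most 62.5 mm and 10.7 degrees, less where a joint would pass 70% of its speed; a pose out of reach is approached as far as the arm can. A call with a number of a shift or a turn outside -1 to 1 is refused whole. A call with a gripper value outside its range is refused whole. The fingers move at their own pace and stop on an object; "force" is the grip in N (left out, the last holds). Time passes only in rows, so rows that repeat a pose let the fingers close. It gives the time, the measured TCP pose, the force and the opening at its end, in the units of the state.
- state(): the state, without advancing time (a new reading comes with each control period).
- get_image(name): name is "scene" or "top" or "wrist"; returns the picture (384x512x3 uint8, red, green, blue); there is no depth.
- get_calibration(name): a dict with "K" (3x3 intrinsics, pixels), "rvec" (rotation vector, rad) and "tvec" (3), from world to camera coordinates, as OpenCV has them; the wrist camera has in their place "mount" (4x4, takes a point from camera to tool coordinates, whose origin is the TCP and whose axes are the tool frame's). Camera axes: x right, y down, z forward; pixel columns grow to the right and rows downward; lengths in m; the calibration is good to about 2 mm. The wrist camera is an equidistant fisheye: a pixel r from the principal point sees the ray r / f radians off the axis. A picture is of the moment at which its call begins: read the wrist's pose just before it. get_calibration takes no time and is no camera call.
- finish_job(): hands the job in, once; it reports no verdict.
The state is a dict: "time": time; "joints": joint angles; "joint_velocities": joint speeds; "joint_torque": joint torques, N m; "eef_pos": TCP position; "tcp_rot": TCP orientation; "ft_force": force on the tool from outside, world axes, zero at the start; "wrist_torque": the same for the moment, N m; "finger_gap": finger opening in m.
Only numpy, scipy, OpenCV 4.12 (cv2) and the standard library are available. Lean on these libraries where they do the work, as an engineer would, in place of code of your own. Each camera call takes 0.05 s, during which the arm holds its last target. There are 200 camera calls.

### The job

Take the blue label holder out of the wooden card stand and push it upright down behind the metal lip on the front edge of the desk shelf, all the way home against the spring. Keep pressing it down there and finish while still holding it pressed: the spring lifts it again if you let go. Leave the red holder, the mug and the yellow note block where they are.

Things in the scene. Friction and masses are not known exactly. Their poses are not given: they have to be found in the camera images.
- blue_holder: Blue plastic label holder, about 50 g, upright in one slot of the card stand. Plate 4 mm thick (x), 70 mm wide (y), 56 mm tall (z); on top in its middle a ribbed grip tab 12 mm thick (x), 32 mm wide (y), from 56 to 90 mm above the plate's lower edge. Origin: middle of the plate's lower edge, z up. Both faces alike (white label): fits either way round.
- red_holder: A second holder of the same shape in red, in the other slot of the card stand; to be left alone. Same origin and axes.
- stand: Fixed light-wood card stand, 60 x 200 x 45 mm (x, y, z). Two slots in line along y, each 5.5 x 76 mm, open at the top, centred at y = -49.5 and +49.5 mm; slot floors 20 mm above the desk, so 25 mm of each plate is in its slot. Which holder is in which slot varies. Origin: centre of its underside.
- shelf: Fixed wooden desk shelf: board 300 mm wide (y), 220 mm deep in all, top 100 mm above the desk. On the middle of its front edge (robot side) an aluminium label rail: a channel along y, open at the top, between the lip and the dark shelf edge, which reaches up to 100 mm. Origin: on the desk under the channel's middle; x points from the edge into the shelf, z up.
- rail_home (a point): Middle of the channel, 56 mm above the desk, axes as the shelf: where the middle of the holder's lower edge is when fully home. Channel 8 mm wide: shelf edge at x = +4, lip's inner face at x = -4 mm, upright to 80 mm above the desk, then flared to x = -15 at 94 mm. End cheeks (tops 91 mm above the desk) leave 80 mm along y, -40 to +40, for the 70 mm plate.
- bar (a joint): Orange sprung bar 74 mm long on the floor of the channel: its travel downwards in m. 0 = up, its top 64 mm above the desk; 0.008 = pressed fully down onto its stop, its top 56 mm above the desk. It takes about 4 N to start it and 10 N to hold it fully down; the holder's own weight does not press it.
- mug: White ceramic mug, 80 mm across, 95 mm tall, standing on the desk beyond the card stand; origin at the centre of its underside. Leave alone.
- notes: Yellow block of sticky notes, 76 x 76 x 30 mm, lying on the shelf board behind the rail; origin at the centre of its underside. Leave alone.
Mind the look-alikes: they are no part of the job. Of the things shaped like the blue_holder, the blue one is meant.

How it is judged:
On the way:
1. the blue holder is lifted clear of the card stand (height (world z) of blue_holder above 0.055 m and contact force between blue_holder and stand below 0.1 N and contact force between the fingers and blue_holder above 0.5 N), for 0.1 s.
At the end, for the whole second after the job is handed in: Through the last second the blue holder is upright (8 deg) in the rail, lower edge within 3 mm of home, 8 mm sideways, sprung bar down at least 6 of 8 mm, pressed on the rail with over 4 N, fingers pressing it with over 3 N; bystanders within 20 mm of their starts (value of joint bar above 0.006 m and z of blue_holder in the frame of rail_home between -0.004 and 0.003 m and x of blue_holder in the frame of rail_home between -0.004 and 0.004 m and y of blue_holder in the frame of rail_home between -0.008 and 0.008 m and angle between blue_holder's own z axis and vertical below 0.14 rad and angle between the y axis of blue_holder and the y axis of rail_home, either way round below 0.12 rad and contact force between blue_holder and shelf above 4 N and contact force between the fingers and blue_holder above 3 N and linear speed of blue_holder below 0.02 m/s and distance of each of red_holder, mug, notes from where it was at the start of the episode below 0.02 m); the arm keeps its last pose, push and grip.
It fails at once if the red holder is disturbed (moved more than 20 mm) (distance of red_holder from where it was at the start of the episode above 0.02 m).
It fails at once if the mug is disturbed (moved more than 20 mm) (distance of mug from where it was at the start of the episode above 0.02 m).
It fails at once if the note block is disturbed (moved more than 20 mm) (distance of notes from where it was at the start of the episode above 0.02 m).
It also fails if it takes over 45 s, if anything falls off the work surface, if the arm or the gripper's body presses on something with over 40 N, if the wrist force passes 120 N, or if a joint passes its speed limit or range.

## Working session

There is one attempt and no reset: what is moved stays moved. The work goes in short steps, Python scripts to look and compute and a tool call to move; the robot and the scene stay as the last step left them, time stands still between calls to the robot, and variables do not carry over. Pictures are saved under pics/ and viewed, about 8 in all and at most 12, crops included, and the job is handed in when it is done.

Besides the shell and the picture viewer there is one more tool, called after "Request:" as name(argument=value, ...), one argument or row to a line, values as JSON. step_arm: Moves the arm, as the interface text tells. Shifts and turns lie within -1 to 1; 1 stands for 1000 mm of shift or 30 degrees of turn. Its arguments: {"type":"object","properties":{"gripper":{"type":"array"},"linear":{"type":"array"},"twist":{"type":"array"},"force":{"type":"number"}},"required":["gripper","linear","twist"]}

```bash
mkdir -p pics
python3 - <<'E'
from rig import *
import cv2,numpy as np
s=state();print({k:np.round(v,3).tolist() for k,v in s.items()})
a=get_image("scene");b=get_image("top")
np.save("scene0.npy",a);np.save("top0.npy",b)
for n in("scene","top"):
  print(n,get_calibration(n))
print(get_calibration("wrist"))
cv2.imwrite("pics/scene.png",cv2.resize(a[:,:,::-1],(768,576)));cv2.imwrite("pics/top.png",cv2.resize(b[:,:,::-1],(768,576)))
E
```

```text
{'time': 0.0, 'joints': [-1.201, 0.3, 1.522, 0.0, 1.321, -0.067], 'joint_velocities': [-0.002, -0.0, 0.0, -0.002, -0.001, 0.001], 'joint_torque': [-0.001, -53.181, -35.274, 0.071, 0.024, -0.0], 'eef_pos': [0.233, -0.498, 0.219], 'tcp_rot': [3.072, 1.57, 1.938], 'ft_force': [0.05, -0.131, 0.601], 'wrist_torque': [-0.006, 0.031, -0.019], 'finger_gap': 0.094}
scene {'K': array([[464.21412126,   0.        , 254.92470686],
       [  0.        , 464.21412126, 190.97332963],
       [  0.        ,   0.        ,   1.        ]]), 'rvec': array([ 0.55843997,  2.55385681, -1.33077516]), 'tvec': array([ 0.47580042, -0.092156  ,  1.48725702])}
top {'K': array([[362.40063356,   0.        , 257.21759625],
       [  0.        , 362.40063356, 191.3337778 ],
       [  0.        ,   0.        ,   1.        ]]), 'rvec': array([ 2.15067561, -2.16045488,  0.12937556]), 'tvec': array([0.08077743, 0.54776356, 0.9640387 ])}
{'K': array([[297.31863964,   0.        , 258.05993748],
       [  0.        , 297.31863964, 193.12473798],
       [  0.        ,   0.        ,   1.        ]]), 'mount': array([[-5.45008052e-05, -2.56848786e-01,  9.66451602e-01,
        -1.65205231e-01],
       [-2.57440670e-04, -9.66451567e-01, -2.56848791e-01,
         7.46598421e-02],
       [ 9.99999965e-01, -2.62802414e-04, -1.34509349e-05,
        -4.51923971e-04],
       [ 0.00000000e+00,  0.00000000e+00,  0.00000000e+00,
         1.00000000e+00]])}
```

View pics/scene.png

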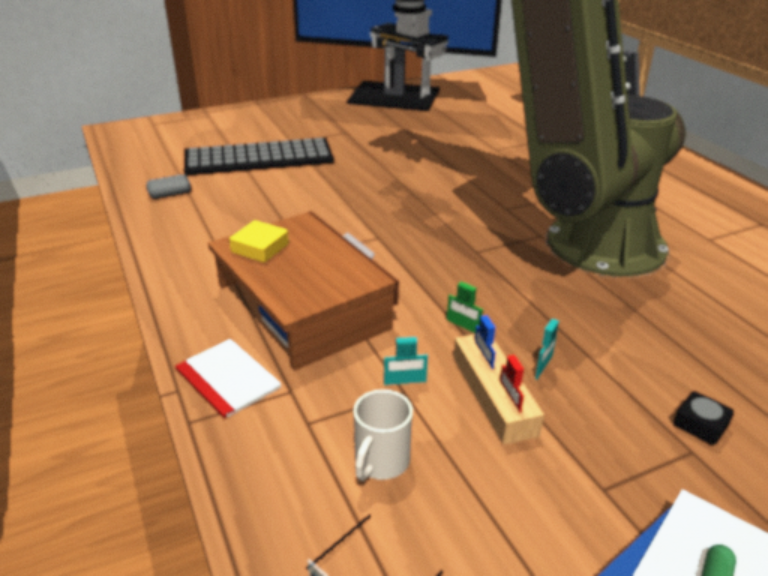

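View pics/top.png

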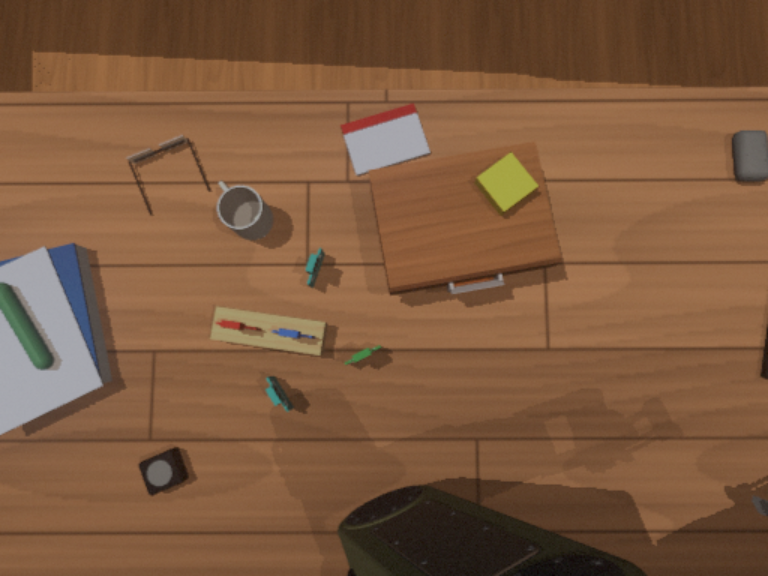

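Candidates for the target (px in the 768x576 top picture): blue in stand (289,334), red in stand (238,326), teal (314,266), teal (279,394) and green (364,354), all free-standing. The one I want is the blue holder in the stand's right-hand slot. The rail is at (476,284), the notes at (507,183) and the mug at (243,210).

```bash
cat > h.py <<'E'
import numpy as np,cv2
from rig import get_calibration
from scipy.spatial.transform import Rotation as Rn
def cam(n):
  c=get_calibration(n);R=cv2.Rodrigues(c["rvec"])[0];return c["K"],R,np.ravel(c["tvec"])
def ray(n,uv):
  K,R,t=cam(n);uv=np.atleast_2d(uv).astype(float)
  d=np.c_[uv,np.ones(len(uv))]@np.linalg.inv(K).T@R
  return -R.T@t,d
def onz(n,uv,z):
  o,d=ray(n,uv);return o+d*((z-o[2])/d[:,2])[:,None]
def wray(uv,s):
  c=get_calibration("wrist");K=c["K"];M=c["mount"];uv=np.atleast_2d(uv).astype(float)
  p=(uv-K[:2,2])/K[0,0];r=np.linalg.norm(p,axis=1)
  d=np.c_[p*(np.sin(r)/np.maximum(r,1e-9))[:,None],np.cos(r)]
  Rt=Rn.from_euler('xyz',s["tcp_rot"]).as_matrix()
  return np.array(s["eef_pos"])+Rt@M[:3,3],d@M[:3,:3].T@Rt.T
def wonz(uv,s,z):
  o,d=wray(uv,s);return o+d*((np.asarray(z)-o[2])/d[:,2])[:,None]
E
python3 - <<'E'
from h import *
t=np.load("top0.npy");s=np.load("scene0.npy")
def mask(im,lo,hi,roi):
  m=cv2.inRange(cv2.cvtColor(im,cv2.COLOR_RGB2HSV),lo,hi);k=np.zeros_like(m);x0,y0,x1,y1=roi;k[y0:y1,x0:x1]=m[y0:y1,x0:x1];return k
print(onz("top",[[289/1.5,334/1.5],[238/1.5,326/1.5]],.1))
mt=mask(t,(105,120,60),(130,255,255),(170,205,225,245));ms=mask(s,(105,120,60),(130,255,255),(310,205,335,245))
for n,m in(("top",mt),("scene",ms)):
  P=np.argwhere(m)[:,::-1];print(n,len(P),P.mean(0),P.min(0),P.max(0),cv2.minAreaRect(P.astype(np.float32)))
# stand top corners
c=np.array([[217,307],[327,322],[322,355],[211,339]])/1.5
W=onz("top",c,.045);print("stand",W.round(4).tolist(),W.mean(0))
for a,b in((0,1),(3,2),(1,2),(0,3)):print(np.linalg.norm(W[a]-W[b]),np.degrees(np.arctan2(*(W[b]-W[a])[[1,0]])))
c=np.array([[370,174],[535,143],[560,260],[391,290]])/1.5
W=onz("top",c,.1);print("shelf",W.round(4).tolist())
for a,b in((0,1),(3,2),(1,2),(0,3)):print(np.linalg.norm(W[a]-W[b]),np.degrees(np.arctan2(*(W[b]-W[a])[[1,0]])))
print("rail",onz("top",np.array([[449,288],[503,282]])/1.5,.094))
cv2.imwrite("pics/crop1.png",np.hstack([cv2.resize(t[195:285,130:265,::-1],None,fx=3,fy=4*0.75),cv2.resize(t[160:210,240:385,::-1],(385,270))]))
E
```

```text
[[0.4603301  0.24272123 0.1       ]
 [0.47428285 0.32977711 0.1       ]]
top 50 [192.6  221.78] [185 219] [207 224] ((196.02703857421875, 222.3378448486328), (22.193862915039062, 3.6167776584625244), 9.462322235107422)
scene 151 [324.51655629 221.79470199] [318 211] [329 242] ((326.20001220703125, 225.60000610351562), (30.963756561279297, 10.93828296661377), 67.7509765625)
stand [[0.5118, 0.384, 0.045], [0.4837, 0.1846, 0.045], [0.4247, 0.193, 0.045], [0.4541, 0.3929, 0.045]] [0.46857374 0.28860108 0.045     ]
0.20142964639942668 -98.00445218435132
0.20203055511757642 -98.36368256429917
0.05958444317637347 171.88358737999317
0.05832201904332665 171.2947124400474
shelf [[0.7405, 0.105, 0.1], [0.7956, -0.1872, 0.1], [0.5853, -0.2222, 0.1], [0.5347, 0.0692, 0.1]]
0.2973522567813011 -79.32039016449093
0.2957318397390388 -80.13944827153577
0.21311572710251084 -170.5478709003018
0.20885974137201235 -170.12000104691282
rail [[ 0.53841083 -0.03083812  0.094     ]
 [ 0.54839485 -0.12417125  0.094     ]]
```

View pics/crop1.png

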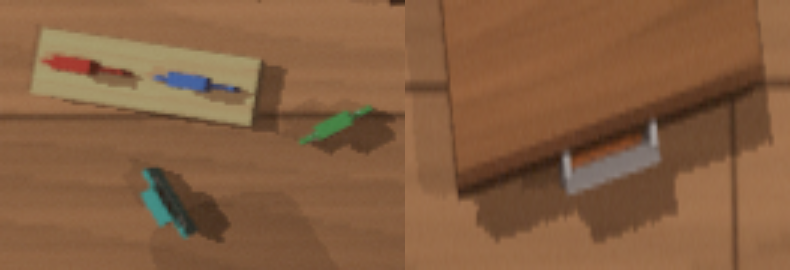

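```bash
cat >> h.py <<'E'
def go(s,p,yaw):
  "rows to bring TCP to p with tool z at yaw (mod 180), tool pointing down"
  R=Rn.from_euler('xyz',s["tcp_rot"]).as_matrix();z=R[:,2];y0=np.degrees(np.arctan2(z[1],z[0]))
  d=R.T@(np.array(p)-s["eef_pos"]);a=(yaw-y0+90)%180-90
  print("tool x",R[:,0].round(3),"zyaw",y0.round(2),"linear",d.round(4),"twist",round(-a/30,4),"other",round(-(a-np.sign(a)*180)/30,3),"j1,j6",np.degrees([s["joints"][0],s["joints"][5]]).round(1))
E
python3 - <<'E'
from h import *
from rig import *
go(state(),[.4615,.2396,.2],-8.2)
E
```

```text
tool x [-0.     0.001 -1.   ] zyaw -64.97 linear [ 0.0196  0.5195 -0.5716] twist -1.8925 other 4.108 j1,j6 [-68.8  -3.8]
```

Request:
step_arm(
  gripper=[100,100,100,100,100,100,100,100,60,60,60,60],
  linear=[
    [0,0.05,-0.05],
    [0,0.1,-0.1],
    [0,0.14,-0.15],
    [0,0.18,-0.2],
    [0,0.22,-0.24],
    [0,0.26,-0.29],
    [0,0.3,-0.33],
    [0,0.34,-0.38],
    [0,0.38,-0.42],
    [0,0.42,-0.46],
    [0,0.46,-0.51],
    [0,0.5,-0.55],
  ],
  twist=[-0.1,-0.2,-0.3,-0.4,-0.5,-0.6,-0.7,-0.8,-0.9,-1,-1,-1],
)

```text
time: 1.6
eef_pos: [0.453, 0.2139, 0.2193]
tcp_rot: [-1.901, 1.571, -2.511]
ft_force: [0.8, -1.8, 0.5]
finger_gap: 0.0583
```

Run:
```python
from h import *
from rig import *
s=state();print(s["eef_pos"],s["finger_gap"],s["time"]);go(s,[.4615,.2396,.2],-8.2)
```

```text
[0.45301834 0.21386182 0.21931488] 0.05826233775140324 1.6
tool x [-0. -0. -1.] zyaw -34.93 linear [ 0.0193  0.026  -0.0078] twist -0.891 other 5.109 j1,j6 [21.1 56. ]
```

Request:
step_arm(
  gripper=[55,55,55,55,55],
  linear=[
    [0,0.026,-0.008],
    [0,0.026,-0.008],
    [0,0.026,-0.008],
    [0,0.026,-0.008],
    [0,0.026,-0.008],
  ],
  twist=[-0.3,-0.6,-0.891,-0.891,-0.891],
)

```text
time: 2.22
eef_pos: [0.4613, 0.2373, 0.2194]
tcp_rot: [-2.484, 1.571, -2.631]
ft_force: [0.6, -0.1, -0.4]
finger_gap: 0.0511
```

Run:
```python
from h import *
from rig import *
s=state();a=get_image("wrist");np.save("w1.npy",a);import pickle;pickle.dump(s,open("w1.pkl","wb"))
print(s["eef_pos"]);go(s,[.4615,.2396,.097],-8.2)
cv2.imwrite("pics/w1.png",cv2.resize(a[:,:,::-1],(768,576)))
```

```text
[0.46134463 0.23733863 0.21936883]
tool x [-0. -0. -1.] zyaw -8.44 linear [ 0.1224  0.0023 -0.0002] twist -0.0081 other 5.992 j1,j6 [23.2 31.6]
```

View pics/w1.png

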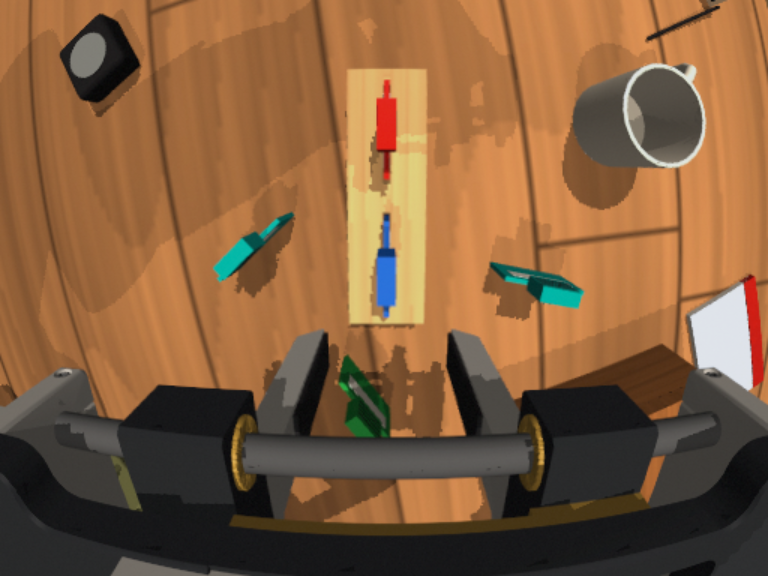

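The wrist picture confirms the choice: blue tab at (387,282), red at (387,124), and the green and teal holders standing free. Next I locate the tab precisely.

Run:
```python
from h import *
from rig import state
import pickle
a=np.load("w1.npy");s=pickle.load(open("w1.pkl","rb"))
h=cv2.cvtColor(a,cv2.COLOR_RGB2HSV);m=cv2.inRange(h,(105,120,190),(125,255,255));m[:140]=0;m[215:]=0;m[:,:240]=0;m[:,275:]=0
m=cv2.morphologyEx(m,cv2.MORPH_OPEN,np.ones((7,7)))
P=np.argwhere(m)[:,::-1];print(len(P),P.min(0),P.max(0))
x0,y0=P.min(0);x1,y1=P.max(0)
W=wonz([[x0-.5,y0-.5],[x1+.5,y0-.5],[x1+.5,y1+.5],[x0-.5,y1+.5]],s,.11);print(W.round(4),W.mean(0),np.linalg.norm(W[0]-W[1]),np.linalg.norm(W[1]-W[2]))
W2=wonz(np.array([[347,69],[427,69],[425,324],[347.5,324]])/1.5,s,.045);print("stand",W2.mean(0))
for i,j in((2,1),(3,0)):print(90-np.degrees(np.arctan2(*(W2[j]-W2[i])[[1,0]])))
go(s,np.r_[W.mean(0)[:2],.092],-8.2)
```

```text
363 [252 172] [263 203]
[[0.4585 0.261  0.11  ]
 [0.4696 0.2594 0.11  ]
 [0.4651 0.2283 0.11  ]
 [0.4537 0.23   0.11  ]] [0.46172943 0.24466823 0.11      ] 0.011270114493599267 0.03137420600339671
stand [0.46908096 0.29317788 0.045     ]
8.296379323771149
8.967855743826604
tool x [-0. -0. -1.] zyaw -8.44 linear [ 0.1274  0.0073 -0.0007] twist -0.0081 other 5.992 j1,j6 [23.2 31.6]
```

Request:
step_arm(
  gripper=[55,55,55,55,55,0,0,0,0,0,0,0],
  linear=[
    [0.02,0.007,-0.001],
    [0.06,0.007,-0.001],
    [0.1,0.007,-0.001],
    [0.126,0.007,-0.001],
    [0.126,0.007,-0.001],
    [0.126,0.007,-0.001],
    [0.126,0.007,-0.001],
    [0.126,0.007,-0.001],
    [0.126,0.007,-0.001],
    [0.126,0.007,-0.001],
    [0.126,0.007,-0.001],
    [0.126,0.007,-0.001],
  ],
  twist=[0,0,0,0,0,0,0,0,0,0,0,0],
  force=40,
)

```text
time: 3.78
eef_pos: [0.4615, 0.2445, 0.0937]
tcp_rot: [0.521, 1.57, 0.377]
ft_force: [-0.6, -0.1, 5.3]
finger_gap: 0.0117
```

Request:
step_arm(
  gripper=[0,0,0,0,0,0,0,0],
  linear=[
    [-0.01,0,0],
    [-0.03,0,0],
    [-0.06,0,0],
    [-0.09,0,0],
    [-0.12,0,0],
    [-0.14,0,0],
    [-0.14,0,0],
    [-0.14,0,0],
  ],
  twist=[0,0,0,0,0,0,0,0],
)

```text
time: 4.78
eef_pos: [0.4611, 0.2444, 0.2326]
tcp_rot: [-2.589, 1.57, -2.733]
ft_force: [-0.4, -0.8, -0.4]
finger_gap: 0.0118
```

Run:
```python
from h import *
from rig import *
s=state();print(s["eef_pos"],s["finger_gap"],s["ft_force"])
go(s,[.50,-.06,s["eef_pos"][2]],10)
```

```text
[0.46106113 0.24436241 0.23255495] 0.011769277630881626 [-0.39271678 -0.75930586 -0.44437889]
tool x [-0.001 -0.001 -1.   ] zyaw -8.24 linear [ 1.000e-04 -2.956e-01  8.220e-02] twist -0.608 other 5.392 j1,j6 [23.9 32.1]
```

Request:
step_arm(
  gripper=[0,0,0,0,0,0,0,0],
  linear=[
    [0,-0.04,0.015],
    [0,-0.09,0.03],
    [0,-0.14,0.05],
    [0,-0.19,0.07],
    [0,-0.22,0.08],
    [0,-0.234,0.088],
    [0,-0.234,0.088],
    [0,-0.234,0.088],
  ],
  twist=[-0.1,-0.2,-0.3,-0.4,-0.5,-0.608,-0.608,-0.608],
)

```text
time: 5.78
eef_pos: [0.5146, 0.0009, 0.2329]
tcp_rot: [2.771, 1.57, 2.945]
ft_force: [-0.6, 0.3, 0.1]
finger_gap: 0.0119
```

Run:
```python
from h import *
from rig import *
s=state();a=get_image("wrist");np.save("w2.npy",a);import pickle;pickle.dump(s,open("w2.pkl","wb"))
print(s["eef_pos"],s["finger_gap"]);go(s,[.548,-.077,.2],10.1)
cv2.imwrite("pics/w2.png",cv2.resize(a[:,:,::-1],(768,576)))
```

```text
[0.5146327  0.00091712 0.23288772] 0.011934248811122589
tool x [-0.001  0.    -1.   ] zyaw 9.95 linear [ 0.0328 -0.0825  0.0194] twist -0.005 other 5.995 j1,j6 [ -4.  -13.9]
```

View pics/w2.png

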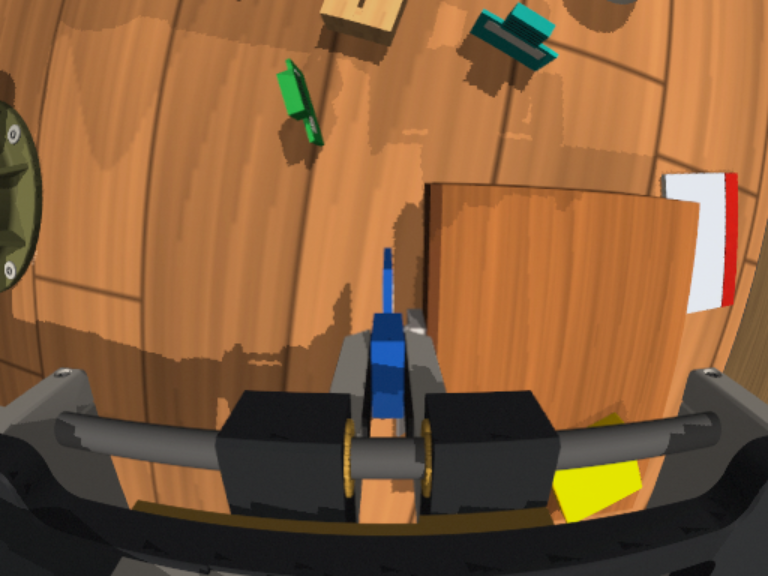

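The shelf edge is at column 428 and the notes at (597,490), but the rail is hidden behind the gripper. I'll look from the -y side instead.

Request:
step_arm(
  gripper=[0,0,0,0,0,0],
  linear=[
    [0,-0.04,-0.01],
    [0,-0.09,-0.02],
    [0,-0.14,-0.03],
    [0,-0.19,-0.03],
    [0,-0.19,-0.03],
    [0,-0.19,-0.03],
  ],
  twist=[-0.005,-0.005,-0.005,-0.005,-0.005,-0.005],
)

```text
time: 6.58
eef_pos: [0.5184, -0.191, 0.2332]
tcp_rot: [2.176, 1.57, 2.353]
ft_force: [0.6, -0.4, 0.2]
finger_gap: 0.0117
```

Run:
```python
from h import *
from rig import *
s=state();a=get_image("wrist");np.save("w3.npy",a);import pickle;pickle.dump(s,open("w3.pkl","wb"))
print(s["eef_pos"],s["finger_gap"],s["tcp_rot"])
cv2.imwrite("pics/w3.png",np.vstack([cv2.resize(a[50:290,150:410,::-1],None,fx=2.4,fy=2.4)]))
```

```text
[ 0.51837329 -0.19100155  0.23320975] 0.011728518128694597 [2.17616976 1.57020377 2.35346566]
```

View pics/w3.png

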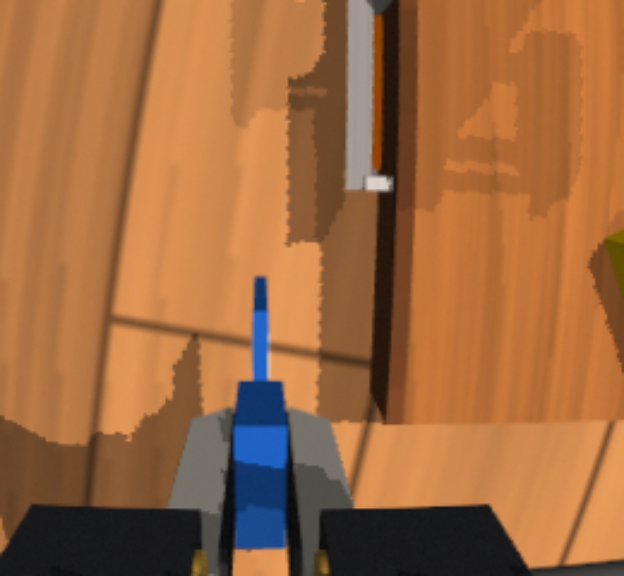

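Run:
```python
from h import *
a=np.load("w3.npy")
cv2.imwrite("pics/w3z.png",cv2.resize(a[15:135,275:345,::-1],None,fx=5,fy=5,interpolation=cv2.INTER_CUBIC))
```

```text
(no output)
```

View pics/w3z.png

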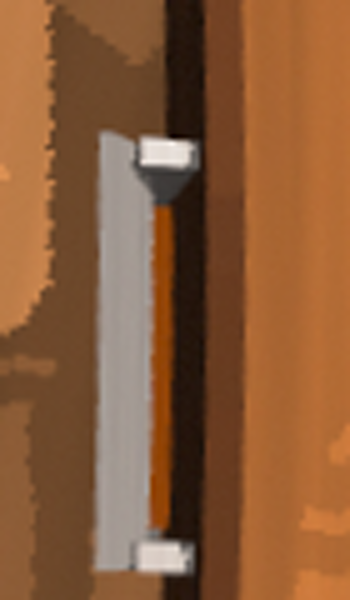

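Zoom shows: near cheek top at (135-193, 541-572), far cheek top at (139-197, 138-167), the lip's outer edge from (100,132) to (93,570), and the orange bar at columns 150-173. I'll convert these.

Run:
```python
from h import *
import pickle
s=pickle.load(open("w3.pkl","rb"))
Z=lambda p:(np.atleast_2d(p)-2)/5.+[275,15]
def w(p,z): return wonz(Z(p),s,z)[:,:2]
ck=w([[135,541],[193,541],[139,167],[197,167]],.091);lip=w([[100,132],[93,570]],.094);li=w([[153,225],[149.5,520]],.080);br=w([[173,210],[167,525]],.064);sh=w([[206,100],[206,420]],.1)
d=ck[2]-ck[0];yaw=[np.degrees(np.arctan2(*(q))[()]) for q in []]
for n,q in(("cheekL",ck[2]-ck[0]),("cheekR",ck[3]-ck[1]),("lip",lip[0]-lip[1]),("lipin",li[0]-li[1]),("bar",br[0]-br[1]),("shelf",sh[0]-sh[1])):print(n,np.linalg.norm(q),"yaw",np.degrees(np.arctan2(q[1],q[0]))-90)
y=np.radians(10.);ex=np.array([np.cos(y),np.sin(y)]);ey=np.array([-ex[1],ex[0]]);o=np.array([.548,-.077])
for n,q in(("ck",ck),("lip",lip),("lipin",li),("bar",br),("shelf",sh)):print(n,((q-o)@np.c_[ex,ey]*1000).round(1).tolist())
# same camera: held holder top edge / tab yaw and offset from the TCP
a=np.load("w3.npy")
h=cv2.cvtColor(a,cv2.COLOR_RGB2HSV);m=cv2.inRange(h,(105,120,60),(125,255,255))
for r in (168,175,190,200,205,212,230,250,265):
  c=np.flatnonzero(m[r]);c=c[(c>230)&(c<290)]
  if len(c):print(r,c.min(),c.max())
```

```text
cheekL 0.07921272019736647 yaw 9.681831731208405
cheekR 0.07957041596276515 yaw 9.710717549508345
lip 0.09187999221570678 yaw 9.352574638354739
lipin 0.06448649469570399 yaw 9.697320987482911
bar 0.07252925540174415 yaw 9.282941562284364
shelf 0.06720772710979978 yaw 9.859910507834684
ck [[-4.3, -38.6], [7.9, -38.2], [-3.8, 40.6], [8.3, 41.3]]
lip [[-12.3, 47.2], [-13.3, -44.7]]
lipin [[0.7, 30.3], [0.4, -34.2]]
bar [[7.8, 37.2], [6.9, -35.3]]
shelf [[8.7, 53.8], [8.5, -13.4]]
168 256 259
175 256 260
190 256 260
200 256 260
205 256 260
212 249 266
230 247 269
250 248 268
265 248 268
```

Run:
```python
from h import *
from rig import *
s=state();go(s,[.5516,-.0751,.19],9.7)
```

```text
tool x [-0.  0. -1.] zyaw 10.2 linear [0.0434 0.1079 0.0531] twist 0.0168 other -5.983 j1,j6 [-24.  -34.2]
```

Request:
step_arm(
  gripper=[0,0,0,0,0,0,0],
  linear=[
    [0,0.03,0.015],
    [0,0.07,0.035],
    [0,0.1,0.05],
    [0,0.108,0.053],
    [0.02,0.108,0.053],
    [0.043,0.108,0.053],
    [0.043,0.108,0.053],
  ],
  twist=[0.017,0.017,0.017,0.017,0.017,0.017,0.017],
)

```text
time: 7.5
eef_pos: [0.5507, -0.0762, 0.1893]
tcp_rot: [2.793, 1.568, 2.961]
ft_force: [0.6, -0.1, 0.3]
finger_gap: 0.0119
```

Run:
```python
from h import *
from rig import *
s=state();print(s["eef_pos"],s["finger_gap"],s["ft_force"]);go(s,[.5516,-.0751,.15],9.7)
a=get_image("scene");b=get_image("wrist")
cv2.imwrite("pics/s4.png",np.hstack([cv2.resize(a[130:250,130:290,::-1],(480,360)),cv2.resize(b[130:290,210:310,::-1],(225,360))]))
```

```text
[ 0.55066757 -0.07622601  0.18931728] 0.011926415199575272 [ 0.59403255 -0.07358402  0.3369356 ]
tool x [-0.003  0.    -1.   ] zyaw 9.65 linear [0.0393 0.0009 0.0012] twist -0.0017 other 5.998 j1,j6 [-11.7 -21.3]
```

View pics/s4.png

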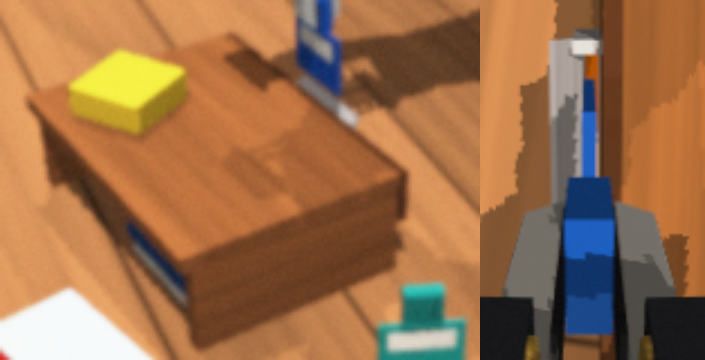

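The holder hangs over the channel and lines up with it in the wrist view: the plate at columns 583-596 is in line with the orange bar. Descending.

Request:
step_arm(
  gripper=[0,0,0,0,0],
  linear=[
    [0.01,0.001,0.001],
    [0.02,0.001,0.001],
    [0.03,0.001,0.001],
    [0.03,0.001,0.001],
    [0.03,0.001,0.001],
  ],
  twist=[0,0,0,0,0],
  force=50,
)

```text
time: 8.22
eef_pos: [0.5525, -0.0753, 0.1606]
tcp_rot: [-0.379, 1.571, -0.211]
ft_force: [-0.2, -0.9, -0.9]
finger_gap: 0.0117
```

Request:
step_arm(
  gripper=[0,0,0,0,0],
  linear=[
    [0.005,0,0],
    [0.01,0,0],
    [0.015,0,0],
    [0.019,0,0],
    [0.019,0,0],
  ],
  twist=[0,0,0,0,0],
)

```text
time: 8.85
eef_pos: [0.5522, -0.0752, 0.1411]
tcp_rot: [2.731, 1.57, 2.899]
ft_force: [0.6, -0.1, -0.2]
finger_gap: 0.0115
```

Request:
step_arm(
  gripper=[0,0,0,0,0,0],
  linear=[
    [0.003,0,0],
    [0.006,0,0],
    [0.009,0,0],
    [0.011,0,0],
    [0.012,0,0],
    [0.012,0,0],
  ],
  twist=[0,0,0,0,0,0],
)

```text
time: 9.6
eef_pos: [0.5526, -0.0753, 0.1302]
tcp_rot: [-0.357, 1.57, -0.189]
ft_force: [-2.9, 0.3, 8.5]
finger_gap: 0.0116
```

Request:
step_arm(
  gripper=[0,0,0,0],
  linear=[
    [0.001,0,0],
    [0.002,0,0],
    [0.003,0,0],
    [0.003,0,0],
  ],
  twist=[0,0,0,0],
)

```text
time: 10.1
eef_pos: [0.5529, -0.0754, 0.1295]
tcp_rot: [-0.443, 1.568, -0.274]
ft_force: [-10.4, 2.3, 31.0]
finger_gap: 0.0118
```

Request:
step_arm(
  gripper=[0,0,0,0],
  linear=[
    [-0.0005,0,-0.0005],
    [-0.001,0,-0.001],
    [-0.001,0,-0.001],
    [-0.001,0,-0.001],
  ],
  twist=[0,0,0,0],
)

```text
time: 10.6
eef_pos: [0.5524, -0.0754, 0.1296]
tcp_rot: [-0.26, 1.567, -0.092]
ft_force: [-2.8, 1.9, 18.9]
finger_gap: 0.0117
```

Run:
```python
from h import *
from rig import *
s=state();print(s["eef_pos"],s["finger_gap"],s["ft_force"]);go(s,s["eef_pos"],9.7)
a=get_image("scene");b=get_image("wrist");t=get_image("top");s=state();print(s["ft_force"],s["eef_pos"])
for n,im,f in(("scene",a,"scene0.npy"),("top",t,"top0.npy")):
  o=np.load(f)
  for nm,lo,hi in(("red",(0,170,120),(6,255,255)),("yellow",(26,150,100),(34,255,255))):
    for q in(o,im):
      c=cv2.connectedComponentsWithStats(cv2.inRange(cv2.cvtColor(q,cv2.COLOR_RGB2HSV),lo,hi));i=1+np.argsort(-c[2][1:,4])[:2];print(n,nm,c[3][i].round(1).tolist(),c[2][i,4])
cv2.imwrite("pics/s5.png",np.hstack([cv2.resize(a[130:250,130:290,::-1],(480,360)),cv2.resize(b[130:290,210:310,::-1],(225,360))]))
```

```text
[ 0.55240563 -0.07537389  0.12960067] 0.011729629284103631 [-2.8487233   1.85157869 18.89699631]
tool x [ 0.004 -0.    -1.   ] zyaw 9.64 linear [0. 0. 0.] twist -0.002 other 5.998 j1,j6 [-11.5 -21.2]
[-3.01459753  2.19729908 20.11265641] [ 0.55240727 -0.07536     0.12961879]
scene red [[135.6, 259.0], [344.3, 249.4]] [376 148]
scene red [[135.6, 259.0], [344.2, 248.8]] [376 155]
scene yellow [[172.1, 156.2]] [411]
scene yellow [[172.1, 156.2]] [412]
top red [[251.6, 78.5], [153.0, 215.9]] [244  51]
top red [[251.4, 78.5], [153.0, 215.9]] [235  49]
top yellow [[338.1, 120.9]] [764]
top yellow [[343.3, 117.6], [323.3, 120.5]] [242  29]
```

View pics/s5.png

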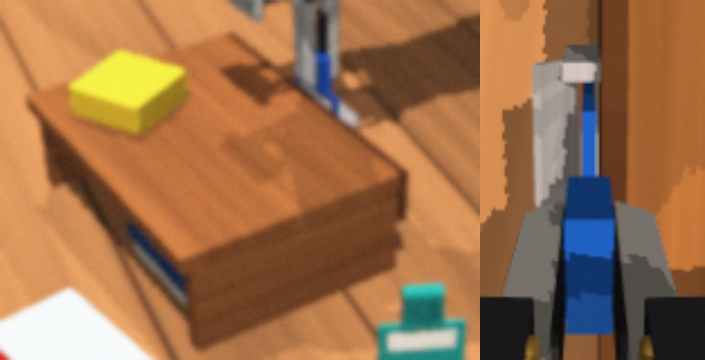

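The holder sits between the cheeks in the channel, and its place in the jaws is unchanged (tab at rows 178-335, as before). The press is a steady 20 N, so I'm handing in.

```bash
python3 -c "
from rig import *
print(finish_job());s=state();print(s['eef_pos'],s['ft_force'],s['finger_gap'])"
```

```text
the job is handed in; nothing more can be done
None
the job is handed in; nothing more can be done
```

The blue holder is in the shelf rail, pressed down onto the stop, and I handed the job in at about 11 s with the gripper (50 N grip setting) still holding and pressing it. The hand-in gives no verdict.

**Last checks before handing in:**
- **Height:** the TCP was at 0.1296 m, against 0.1297 m expected for fully home. The force rose sharply to 31 N at the stop; I then eased off 1 mm, and it held at about 19–20 N.
- **Fit:** the sideways force was about 3 N. The holder was upright, its yaw was within about 0.1° of my measured rail angle, and the wrist camera showed no slip in the jaws.
- **Bystanders:** in the scene view the red holder and notes were unmoved (under 1 px). In the top view the red holder was also unmoved, but only part of the notes was picked up, probably because the arm hid them, so that view could not confirm the notes. I did not measure the mug, but the arm stayed well clear of it.

I did not measure the bar's travel or the contact forces on the rail and fingers directly; I inferred them from TCP height and wrist force.

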